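Raise the counterweighted glue press and push a handle billet home

TASK

Get the knife maker's glue press ready: with the fingertips, push the press arm up from under its bent tongue, past its balance point, so that it stays raised by itself. Then push the wide dark wood billet along its guide channel, under the raised arm, until it is fully home against the end stop. Only push: do not pinch the tongue or lift the billet, leave the other things on the bench alone, and finish clear of everything.

Things in the scene. Friction and masses are not known exactly. Their poses are not given: they have to be found in the camera images.
- press: fixed press. Origin on the bench under the channel's middle; x points across the channel to the hinge posts (to the robot's left, within 0.3 rad), y along the channel away from its end stop (towards the robot), z up. Plywood base 12 mm thick, x -65..195, y -75..190 mm. Aluminium rails along y: inner faces x +-50, tops z 26, open at +y. Grey hinge posts at x 140, y +-41, 137 mm high.
- stop (a point): middle of the end stop's face, 12 mm above the base plate: x 0, y -52, z 24 mm in the press's frame. The stop is an aluminium bar, top at z 36; the face looks along the press's +y (towards the robot).
- press_arm (a joint): swing of the press arm, rad: 0 = down, level, reaching from the hinge to the robot's right over the channel; grows as the tongue rises; 1.83 = fully raised, leaning back. Balance point about 0.85: below it the arm falls back, beyond it the counterweight carries it on to 1.83 in 2 to 5 s (damped hinge, 0.5 N m s/rad). Lifting at the tongue takes about 2 to 4 N, more if fast.
- hinge (a point): point on the hinge axis, in the arm's middle: x 140, y 0, z 120 mm in the press's frame. The axis is the press's y. The arm reaches from here along the press's -x.
- foot (a point): bottom centre of the rubber foot (50 x 40 mm) that hangs under the arm, 140 mm from the hinge; with the arm down it ends 12 mm above the channel floor, in the billet's way. The arm is 30 mm wide.
- lift_point (a point): centre of the underside of the tongue, where to push; moves with the arm. Arm down: 238 mm from the hinge along the press's -x, 16 mm above the hinge. The tongue is a steel plate 60 (along the arm) x 110 (along press y) x 6 mm, bent 35 degrees up from the arm line, its free edge (robot's right) the higher, only bench below; a black rubber pad 40 x 90 x 8 mm lies on its top.
- billet: loose dark wood billet 96 (x) x 104 (y) x 30 (z) mm, 0.14 to 0.28 kg, lying in the channel on the 12 mm base plate. Origin: centre of its underside; axes as the press's. It starts 95 to 125 mm along +y from home; home is x 0, y 0 in the press's frame, its -y end against the stop. Its +y end (robot side) is the one to push.
- pin_jar: bystander: small clear jar with a steel cap, 40 mm across, 45 high, on the bench on the robot's side of the tongue. Origin at the centre of its underside.
- handle_scale: bystander: pale wooden slip 34 x 95 x 12 mm lying on the bench to the right of the tongue. Origin at the centre of its underside.
- glue_jar: bystander: white jar with a black cap, 48 mm across, 65 high, standing on the press's base plate near its posts, on the robot's side. Origin at the centre of its underside.
- hammer: bystander: hammer 260 mm long lying on the bench to the robot's right.
- driver: bystander: screwdriver 200 mm long lying on the bench to the robot's left.
- bench_block: bystander: dark steel block 90 x 60 x 35 mm on the bench to the right.
- antler_offcut: bystander: forked antler piece about 170 mm long lying on the bench to the left.
Things that resemble listed ones, but are neither listed nor needed, are in the scene too. Of the things shaped like the billet, the wood one is meant.

How it is judged (in metres and radians):
On the way, in this order (a step that is already met when the one before it is completed fails the run):
1. the press arm stands raised by itself, nothing of the robot touching it (value of joint press_arm above 1.72 rad and contact force between each of the arm, the fingers and press below 0.2 N), for 0.3 s.
2. the billet is home against the end stop (y of billet in the frame of press below 0.004 m and z of billet in the frame of press below 0.016 m), for 0.2 s.
At the end, for the whole second after the job is handed in: The press arm rests fully raised (joint above 1.72 rad, still), and the billet lies flat in its channel within 4 mm of touching the end stop, at rest (value of joint press_arm above 1.72 rad and velocity of joint press_arm between -0.05 and 0.05 rad/s and y of billet in the frame of press between -0.004 and 0.004 m and x of billet in the frame of press between -0.005 and 0.005 m and z of billet in the frame of press below 0.015 m and linear speed of billet below 0.01 m/s).
It fails at once if the billet is lifted more than 10 mm out of its channel or tipped (z of billet in the frame of press above 0.022 m or angle between billet's own z axis and vertical above 0.2 rad).
It fails at once if the tongue is pinched: fingers press on its top pad and its under plate at once (contact force between the fingers and press_arm_c1 above 1.5 N and contact force between the fingers and press_arm_c0 above 1.5 N).
It fails at once if a bystander is moved more than 30 mm (distance of any of pin_jar, handle_scale, glue_jar, hammer, driver, bench_block, antler_offcut from where it was at the start of the episode above 0.03 m).
It also fails if it takes over 58 s, if anything falls off the work surface, if the arm or the gripper's body presses on something with over 40 N, if the wrist force passes 120 N, or if a joint passes its speed limit or range.

ROBOT

A 6-joint arm with a two-finger parallel gripper is mounted at the origin on the work surface. World frame = base frame: x ahead of the robot, y to its left, z up, the work surface at z = 0. Lengths are in m, angles in degrees, forces in N, time in s.
With the tool pointing down it reaches from about 0.325 to 0.9 m from the base axis. Payload 6.1 kg.
Tool frame: the origin (TCP) lies on the centre line of the jaws, within the pads' length; the fingertips stand 8 mm ahead of it and the grasp point (between the pads) lies 11 mm behind it; z points along the fingers, x is the direction in which the jaws open and shut, and the axes are right-handed (so a half turn about z gives the same grasp; the last joint's range is limited). The gripper opens to 87 mm and grips with 3 to 60 N. Pads are 19 mm wide; open, the fingers measure 117 mm over their backs; the gripper's body (75 mm by 190 mm) begins 51 mm behind the grasp point.
Start: joints at [59.983, 12.628, 87.462, -0, 79.91, -7.225], TCP at [0.242, 0.576, 0.231] pointing down, gripper open.
Joint ranges: [-170.65, 170.65], [-52.31, 119.04], [5.05, 147.46], [-71.25, 251.25], [11.57, 151.72], [-153.62, 153.62]. Speed limits (degrees/s): [147.25, 147.25, 172.46, 180, 180, 180].

INTERFACE

Orientations are given as [roll, pitch, yaw] about the fixed x, y, z axes, in that order (R = Rz(yaw) Ry(pitch) Rx(roll)).
In Python, from bench import arm gives the robot as it stands. The module is installed in compiled form; this text tells all that it offers.
- The arm moves only by the shell command python3 -m jog 'ROWS' [FORCE]. ROWS is JSON, a list of rows, each a list of 7 numbers: the turn, a rotation vector about the tool's x, y, z in degrees, then the shift along the tool's x, y, z in cm, then the closure, from -1 (fully open) to 1 (shut), so that 0 is half open. In form: [[rx, ry, rz, tx, ty, tz, gripper], ...]. A call has exactly 5 rows; each row shifts and turns the commanded pose from where the row before left it, along the tool's axes as they then stand; what a row does not reach is not made up. A row lasts 1/8 s, in which the tool goes at most 62.5 mm and 10.7 degrees, less where a joint would pass 70% of its speed; a pose out of reach is approached as far as the arm can. A call is refused whole if a number of a shift passes 6.25 or a number of a turn 10.7, either way. A call with a gripper value outside its range is refused whole. The fingers move at their own pace and stop on an object; FORCE is the grip in N (left out, the last holds). Time passes only in rows, so rows that do not move let the fingers close, or fill a call up. It gives the time, the measured TCP pose, the force and the opening at its end, in the units of the state.
- arm.read_state(): the state, without advancing time (a new reading comes with each control period).
- arm.capture(name): name is "scene" or "side" or "wrist"; returns a dict with "img" (384x512x3 uint8, red, green, blue), "fx", "fy", "cx", "cy" (pixels), "position" and "orientation" of the camera in the world; the wrist camera has in their place "T_tool_cam" (4x4, takes a point from camera to tool coordinates, whose origin is the TCP and whose axes are the tool frame's). Camera axes: x right, y down, z forward; pixel columns grow to the right and rows downward; lengths in m; the calibration is good to about 2 mm. A picture is of the moment at which its call begins: read the wrist's pose just before it. There is no depth.
- arm.close_job(): hands the job in, once; it reports no verdict.
The state is a dict: "clock": time; "qpos": joint angles; "joint_vel": joint speeds; "joint_torque": joint torques, N m; "tool_pos": TCP position; "tool_rot": TCP orientation; "force": force on the tool from outside, world axes, zero at the start; "moment": the same for the moment, N m; "width": opening from 0.0 (shut) to 1.0 (fully open).
Only numpy, scipy, OpenCV 4.12 (cv2) and the standard library are available. Lean on these libraries where they do the work, as an engineer would, in place of code of your own. Each camera call takes 0.05 s, during which the arm holds its last target.

## Working session

There is one attempt and no reset: what is moved stays moved. The work goes in short steps, Python scripts to look and compute and a shell command to move; the robot and the scene stay as the last step left them, time stands still between calls to the robot, and variables do not carry over. Pictures are saved under pics/ and viewed, and the job is handed in when it is done.

```bash
mkdir -p pics; cat > h.py <<'E'
import numpy as np,cv2
from bench import arm
from scipy.spatial.transform import Rotation as R
def cap(n,f):
    c=arm.capture(n); cv2.imwrite('pics/'+f,cv2.cvtColor(c['img'],cv2.COLOR_RGB2BGR)); return c
E
python3 - <<'E'
from h import *
import pickle
s=arm.read_state();print(s)
for n in('scene','side','wrist'):
    c=cap(n,n+'0.png');pickle.dump((c,s),open(n+'0.pkl','wb'))
    print(n,{k:v for k,v in c.items() if k!='img'})
E
```

```text
{'clock': 0.0, 'qpos': array([ 5.99821109e+01,  1.26762999e+01,  8.75244368e+01,  1.13720619e-03,
        7.99101417e+01, -7.22520036e+00]), 'joint_vel': array([-0.04069311, -0.01442065,  0.07610492,  0.03834519,  0.01756187,
        0.02990814]), 'joint_torque': array([ 1.17739153e-03, -4.94602311e+01, -3.87380648e+01,  6.98726415e-02,
        5.71173057e-02, -1.68021279e-04]), 'tool_pos': array([0.24182337, 0.57567662, 0.22943807]), 'tool_rot': array([-1.79984945e+02,  1.09857244e-01,  6.72071254e+01]), 'force': array([ 0.00979204, -0.65696223, -0.87889694]), 'moment': array([ 0.01246228,  0.017142  , -0.02740061]), 'width': 1.0032108695271238}
scene {'fx': 438.8771292084919, 'fy': 438.8771292084919, 'cx': 250.48705630283447, 'cy': 192.43398293616738, 'position': array([ 1.38479135, -0.60703294,  0.86509566]), 'orientation': array([-1.26332386e+02, -1.34158125e-02,  5.53106717e+01])}
side {'fx': 424.5695835592288, 'fy': 424.5695835592288, 'cx': 259.844774061953, 'cy': 191.44597980562426, 'position': array([0.40746694, 0.98397622, 1.27026544]), 'orientation': array([-139.14406716,    0.288899  , -173.55763066])}
wrist {'fx': 278.2871980086332, 'fy': 278.2871980086332, 'cx': 254.52389000473607, 'cy': 190.89360179174804, 'T_tool_cam': array([[ 9.99998977e-01,  3.63906348e-04,  1.38309253e-03,
         8.96861204e-04],
       [-6.95010738e-04,  9.68865808e-01,  2.47585467e-01,
        -6.78012430e-02],
       [-1.24993314e-03, -2.47586175e-01,  9.68865070e-01,
        -1.54222355e-01],
       [ 0.00000000e+00,  0.00000000e+00,  0.00000000e+00,
         1.00000000e+00]])}
```

View pics/scene0.png

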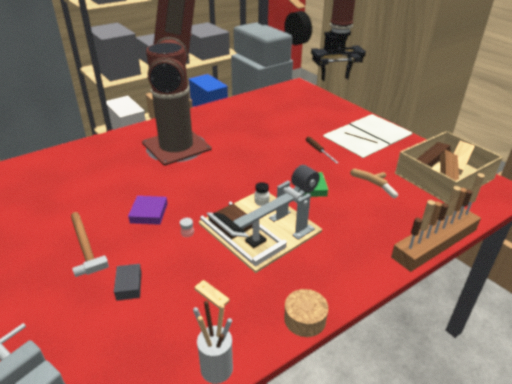

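View pics/side0.png

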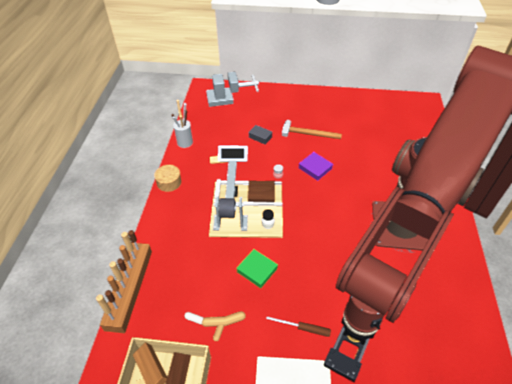

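View pics/wrist0.png

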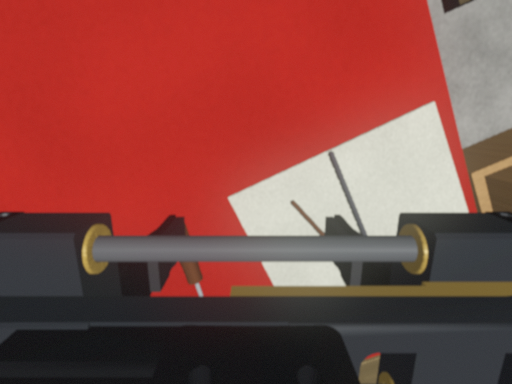

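```bash
python3 - <<'E'
import cv2
a=cv2.imread('pics/scene0.png')[160:275,170:340];cv2.imwrite('pics/sc_c.png',cv2.resize(a,None,fx=4.5,fy=4.5,interpolation=cv2.INTER_CUBIC))
a=cv2.imread('pics/side0.png')[135:245,200:300];cv2.imwrite('pics/si_c.png',cv2.resize(a,None,fx=5,fy=5,interpolation=cv2.INTER_CUBIC))
E
```

```text
(no output)
```

View pics/sc_c.png

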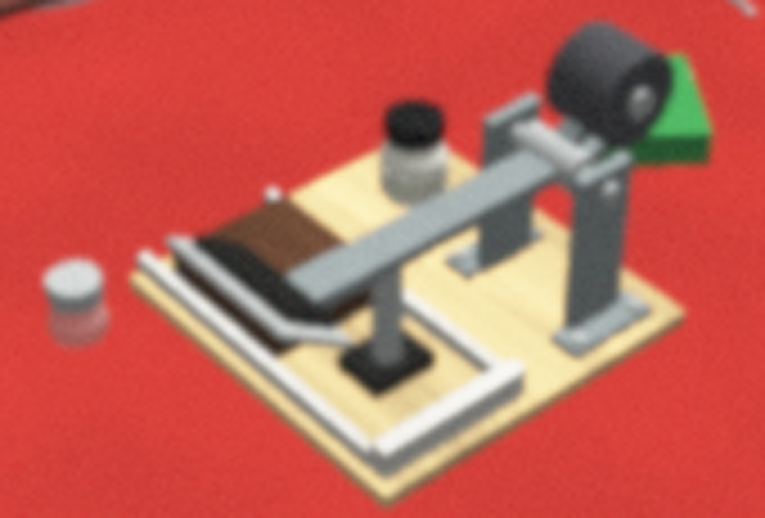

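View pics/si_c.png

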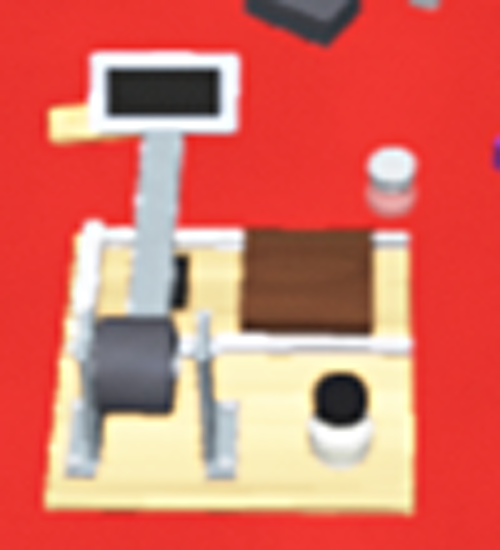

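```bash
cat >> h.py <<'E'
import pickle
def proj(c,P):
    Rm=R.from_euler('xyz',c['orientation'],degrees=True).as_matrix()
    p=(np.atleast_2d(P)-c['position'])@Rm
    return np.c_[c['fx']*p[:,0]/p[:,2]+c['cx'],c['fy']*p[:,1]/p[:,2]+c['cy']]
def ray(c,u,v,z):
    Rm=R.from_euler('xyz',c['orientation'],degrees=True).as_matrix()
    d=Rm@np.array([(u-c['cx'])/c['fx'],(v-c['cy'])/c['fy'],1]);o=np.array(c['position'])
    return o+d*(z-o[2])/d[2]
def W(q,P):
    return R.from_euler('z',q[2]).apply(np.atleast_2d(P)/1000.)+[q[0],q[1],0]
E
python3 - <<'E'
from h import *
from scipy.optimize import least_squares
sc=pickle.load(open('scene0.pkl','rb'))[0];si=pickle.load(open('side0.pkl','rb'))[0]
A=lambda u,v:(u/4.5+170-.4,v/4.5+160-.4)
B=lambda u,v:(u/5+200-.4,v/5+135-.4)
c0,s0=np.cos(np.radians(35)),np.sin(np.radians(35))
scp=[((-65,190,12),A(131,275)),((195,-75,12),A(685,312)),((-65,-75,12),A(387,492)),]
sip=[((195,190,12),B(413,508)),((195,-75,12),B(45,506)),((-65,190,12),B(410,233))]
def res(q):
    r=[]
    for c,L in((sc,scp),(si,sip)):
        r.append(proj(c,W(q,[p for p,_ in L]))-np.array([x for _,x in L]))
    return np.concatenate(r).ravel()
s=least_squares(res,[.6,0,1.57]);print(s.x,np.degrees(s.x[2]),s.fun.reshape(-1,2).round(1))
q=s.x;np.save('q.npy',q)
# billet +y top corners
for n,P in dict(lift=(-98,0,136),stop=(0,-52,24),hinge=(140,0,120),foot=(0,0,24)).items(): print(n,W(q,P),proj(sc,W(q,P)),proj(si,W(q,P)))
inv=lambda p:R.from_euler('z',-q[2]).apply(p-np.array([q[0],q[1],0]))*1000
for n,c,u,z in [('billet side +y,+x',si,B(373,333),.042),('+y,-x',si,B(375,230),.042),('pinjar cap',si,B(392,165),.045),('pinjar base sc',sc,A(77,335),0.0),('cap sc',sc,A(74,278),.045),('glue cap si',si,B(340,397),.077),('glue cap sc',sc,A(414,122),.077),('scale L end',si,B(48,125),.012)]:
    p=ray(c,*u,z);print(n,p.round(3),inv(p).round(0))
# overlay
for nm,c in(('scene',sc),('side',si)):
    im=cv2.cvtColor(c['img'],cv2.COLOR_RGB2BGR);im=cv2.resize(im,None,fx=4,fy=4,interpolation=cv2.INTER_CUBIC)
    def poly(P,col):
        u=((proj(c,W(q,P))+.5)*4).astype(int);cv2.polylines(im,[u],True,col,1,cv2.LINE_AA)
    poly([(-65,-75,12),(195,-75,12),(195,190,12),(-65,190,12)],(255,0,0))
    for x in(-50,50):poly([(x,-52,26),(x,190,26)],(255,255,0))
    poly([(-50,-52,36),(50,-52,36)],(0,255,0))
    t=lambda a,y:(-98+a*-c0,y,136+a*s0)
    poly([t(-30,-55),t(30,-55),t(30,55),t(-30,55)],(0,255,255))
    y0,x0=(135,170) if nm=='side' else(160,190)
    cv2.imwrite('pics/ov_%s.png'%nm,im[y0*4-20:y0*4+460,x0*4:x0*4+640])
E
```

```text
[ 0.64035836 -0.07335896  1.66480921] 95.38654121626084 [[-0.2 -0.7]
 [ 0.5 -1.2]
 [-0.   0.3]
 [-0.1 -0.6]
 [-0.1 -1.2]
 [-0.5  0.7]]
lift [[ 0.64955805 -0.1709262   0.136     ]] [[226.94431578 224.64342521]] [[232.37441903 153.29011284]]
stop [[ 0.69212873 -0.06847749  0.024     ]] [[268.1350898  250.22813473]] [[219.02008255 191.60757153]]
hinge [[0.62721593 0.0660228  0.12      ]] [[293.28899771 193.92796676]] [[228.48372714 204.1156883 ]]
foot [[ 0.64035836 -0.07335896  0.024     ]] [[255.79144406 240.35746971]] [[232.39842713 191.75023166]]
billet side +y,+x [ 0.474 -0.029  0.042] [ 60. 162.  42.]
+y,-x [ 0.482 -0.133  0.042] [-44. 164.  42.]
pinjar cap [ 0.474 -0.202  0.045] [-112.  177.   45.]
pinjar base sc [ 0.481 -0.21   0.   ] [-121.  171.    0.]
cap sc [ 0.478 -0.206  0.045] [-117.  174.   45.]
glue cap si [0.49  0.061 0.077] [148. 137.  77.]
glue cap sc [0.499 0.048 0.077] [134. 130.  77.]
scale L end [ 0.767 -0.249  0.012] [-187. -109.   12.]
```

View pics/ov_scene.png

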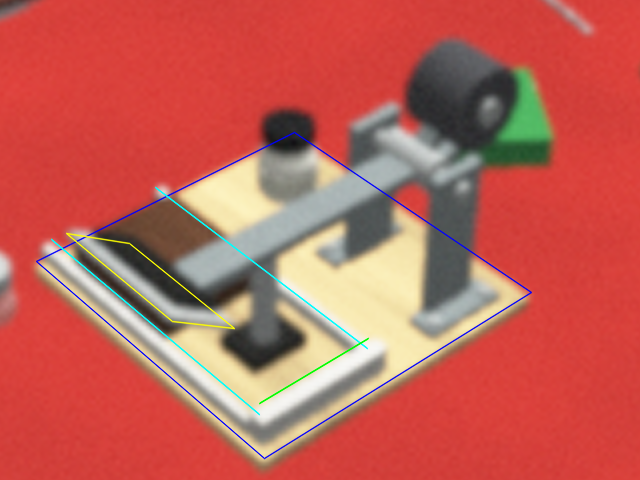

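View pics/ov_side.png

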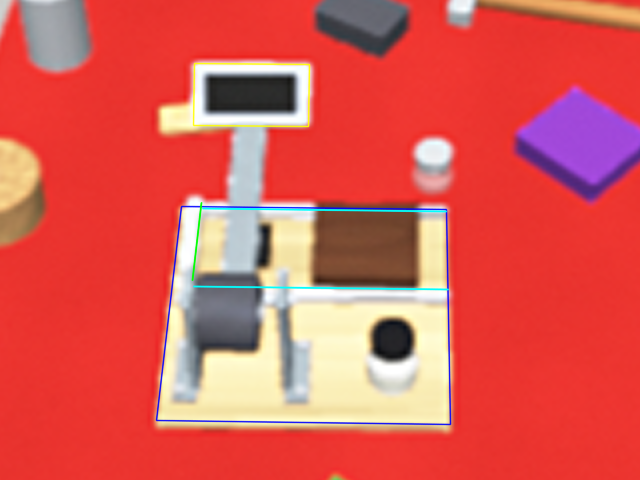

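```bash
cat >> h.py <<'E'
def pose():
    s=arm.read_state();return np.array(s['tool_pos']),R.from_euler('xyz',s['tool_rot'],degrees=True),s
def plan(wps,g=1,p0=None,r0=None):
    """wps list of (pos,Rot,n)"""
    if p0 is None:p0,r0,_=pose()
    p,r=p0,r0;rows=[]
    for P,Q,n in wps:
        ps,rs=p,r;dv=(rs.inv()*Q).as_rotvec()
        for k in range(1,n+1):
            pt=ps+(np.array(P)-ps)*k/n;rt=rs*R.from_rotvec(dv*k/n)
            sh=(r.inv().apply(pt-p)*100).round(1);tu=np.degrees((r.inv()*rt).as_rotvec()).round(1)
            rows.append([*map(float,tu),*map(float,sh),g])
            p=p+r.apply(sh/100);r=r*R.from_rotvec(np.radians(tu))
    while len(rows)%5: rows.append([0]*6+[g])
    for i in range(0,len(rows),5):print(str(rows[i:i+5]).replace('.0,',','))
    m=np.abs(np.array(rows))[:,:6].max(0);print('max',m)
def orient(th,a):
    th,a=np.radians(th),np.radians(a)
    z=np.array([np.cos(a)*np.cos(th),np.cos(a)*np.sin(th),-np.sin(a)]);x=np.array([np.sin(th),-np.cos(th),0])
    return R.from_matrix(np.c_[x,np.cross(z,x),z])
E
python3 - <<'E'
from h import *
w=[];N=20
for k in range(1,N+1):
    f=k/N;az=np.radians(67.2-92.2*f);rad=.625-.175*f
    w.append((np.array([rad*np.cos(az),rad*np.sin(az),.23+.03*f]),R.from_euler('xyz',[180,0,67.2-151.8*f],degrees=True),1))
plan(w)
print(orient(5.4,90).as_euler('xyz',degrees=True))
E
```

```text
[[-0, 0.1, 7.6, -1, 5, -0.2, 1], [-0, -0, 7.6, -0.8, 4.9, -0.1, 1], [-0, -0, 7.6, -0.6, 4.9, -0.2, 1], [-0, -0, 7.6, -0.3, 4.9, -0.1, 1], [-0, -0, 7.6, -0.1, 4.8, -0.2, 1]]
[[-0, -0, 7.5, 0.2, 4.7, -0.1, 1], [-0, -0, 7.6, 0.3, 4.6, -0.2, 1], [-0, -0, 7.6, 0.6, 4.6, -0.1, 1], [-0, -0, 7.6, 0.8, 4.4, -0.2, 1], [-0, -0, 7.6, 1, 4.3, -0.1, 1]]
[[-0, 0, 7.6, 1.3, 4.2, -0.2, 1], [-0, 0, 7.6, 1.3, 4.1, -0.1, 1], [-0, 0, 7.6, 1.6, 3.9, -0.2, 1], [-0, 0, 7.6, 1.7, 3.8, -0.1, 1], [-0, 0, 7.6, 1.9, 3.7, -0.2, 1]]
[[-0, 0, 7.5, 2, 3.5, -0.1, 1], [-0, 0, 7.6, 2.1, 3.3, -0.2, 1], [-0, 0, 7.6, 2.3, 3.2, -0.1, 1], [-0, 0, 7.6, 2.4, 3, -0.2, 1], [-0, 0, 7.6, 2.4, 2.9, -0.1, 1]]
max [0.  0.1 7.6 2.4 5.  0.2]
[-180.     0.   -84.6]
```

```bash
python3 -m jog '[[0,0,7.6,-1,5,-0.2,1],[0,0,7.6,-0.8,4.9,-0.1,1],[0,0,7.6,-0.6,4.9,-0.2,1],[0,0,7.6,-0.3,4.9,-0.1,1],[0,0,7.6,-0.1,4.8,-0.2,1]]' 20
python3 -m jog '[[0,0,7.5,0.2,4.7,-0.1,1],[0,0,7.6,0.3,4.6,-0.2,1],[0,0,7.6,0.6,4.6,-0.1,1],[0,0,7.6,0.8,4.4,-0.2,1],[0,0,7.6,1,4.3,-0.1,1]]'
```

```text
clock: 0.78
tool_pos: [0.4184, 0.4035, 0.2381]
tool_rot: [180.0, 0.0, 29.0]
force: [0.6, 0.6, 0.8]
width: 0.518
clock: 1.4
tool_pos: [0.5015, 0.1925, 0.2454]
tool_rot: [180.0, 0.0, -9.0]
force: [0.1, -0.3, -0.2]
width: 0.016
```

```bash
python3 -m jog '[[0,0,7.6,1.3,4.2,-0.2,1],[0,0,7.6,1.3,4.1,-0.1,1],[0,0,7.6,1.6,3.9,-0.2,1],[0,0,7.6,1.7,3.8,-0.1,1],[0,0,7.6,1.9,3.7,-0.2,1]]'
python3 -m jog '[[0,0,7.5,2,3.5,-0.1,1],[0,0,7.6,2.1,3.3,-0.2,1],[0,0,7.6,2.3,3.2,-0.1,1],[0,0,7.6,2.4,3,-0.2,1],[0,0,7.6,2.4,2.9,-0.1,1]]'
python3 - <<'E'
from h import *
p,r,s=pose();print(s['qpos'])
# pitch up 60deg to a=30 at back position, then
plan([((.40,-.20,.25),orient(5.4,30),8)])
E
```

```text
clock: 2.02
tool_pos: [0.4931, -0.0179, 0.2532]
tool_rot: [180.0, 0.0, -46.9]
force: [0.6, 0.3, 0.1]
width: 0.006
clock: 2.65
tool_pos: [0.4067, -0.1908, 0.2604]
tool_rot: [180.0, 0.0, -84.9]
force: [-0.6, 0.4, -0.1]
width: 0.002
[-3.52028687e+01 -1.34003156e+01  1.10148865e+02 -4.24477213e-03
  8.32571360e+01  4.96477838e+01]
[[7.5, -0, -0, 0.1, 0.1, 0.1, 1], [7.5, -0, -0.1, 0.1, 0.1, 0.1, 1], [7.5, -0, 0, 0.1, 0.1, 0.1, 1], [7.5, -0.1, -0, 0.1, 0.2, 0.1, 1], [7.5, 0, -0, 0.1, 0.1, 0.1, 1]]
[[7.5, 0, -0.1, 0.1, 0.2, 0, 1], [7.5, -0, 0, 0.1, 0.2, 0.1, 1], [7.5, -0, -0, 0.2, 0.1, -0, 1], [0, 0, 0, 0, 0, 0, 1], [0, 0, 0, 0, 0, 0, 1]]
max [7.5 0.1 0.1 0.2 0.2 0.1]
```

```bash
python3 - <<'E'
from h import *
plan([((.52,-.18,.25),orient(5.4,30),10)])
E
```

```text
[[6, -0, -0, -0, -1.1, 0.1, 1], [6, -0, -0, -0, -1.2, 0.2, 1], [6, -0, -0.1, -0, -1, 0.4, 1], [6, -0.1, 0, -0, -1.1, 0.4, 1], [6, 0, -0, -0, -1, 0.6, 1]]
[[6, 0, -0, -0, -0.9, 0.6, 1], [6, 0, -0.1, -0, -0.9, 0.8, 1], [6, -0, 0, -0, -0.8, 0.8, 1], [6, -0, -0, -0, -0.6, 0.9, 1], [6, -0, -0, -0, -0.6, 1, 1]]
max [6.  0.1 0.1 0.  1.2 1. ]
```

```bash
python3 -m jog '[[6,0,0,0,-1.1,0.1,1],[6,0,0,0,-1.2,0.2,1],[6,0,-0.1,0,-1,0.4,1],[6,-0.1,0,0,-1.1,0.4,1],[6,0,0,0,-1,0.6,1]]'
python3 -m jog '[[6,0,0,0,-0.9,0.6,1],[6,0,-0.1,0,-0.9,0.8,1],[6,0,0,0,-0.8,0.8,1],[6,0,0,0,-0.6,0.9,1],[6,0,0,0,-0.6,1,1]]'
python3 - <<'E'
from h import *
p,r,s=pose();print(s['qpos'],p,s['tool_rot'],orient(5.4,30).as_euler('xyz',degrees=True))
cap('side','si1.png')
E
```

```text
clock: 3.28
tool_pos: [0.4646, -0.1844, 0.2553]
tool_rot: [-149.8, 0.0, -84.5]
force: [-0.3, 0.9, -0.1]
width: 0.007
clock: 3.9
tool_pos: [0.5205, -0.179, 0.2502]
tool_rot: [-119.8, -0.1, -84.4]
force: [0.4, 0.3, -0.0]
width: 0.004
[-56.47378391 -26.3427886  139.47994762  68.80760336  55.25917664
  -8.916388  ] [ 0.52048261 -0.17903636  0.25020709] [-1.19807338e+02 -6.00857285e-02 -8.44351175e+01] [-1.20000000e+02  1.27222187e-14 -8.46000000e+01]
```

View pics/si1.png

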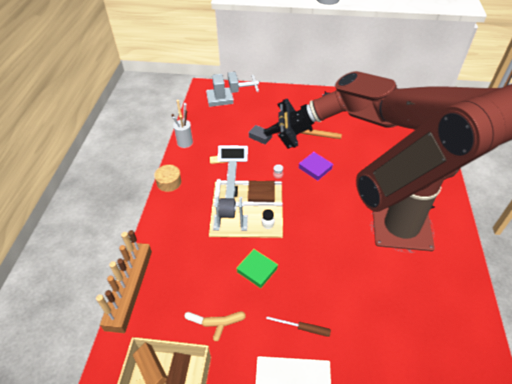

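```bash
cat >> h.py <<'E'
q=np.load('q.npy');q=q+[0,.0015,0]
def tcpB(x,zB,a,ytip):  # bar axis passes (x,55,zB); tip at ytip
    yt=ytip+8*np.cos(np.radians(a))
    return W(q,(x,yt,zB-(55-yt)*np.tan(np.radians(a))))[0]
E
python3 - <<'E'
from h import *
O=orient(np.degrees(q[2])-90,20)
zl=88
def at(y):return W(q,(-105,y+8*np.cos(.349),zl+2.7))[0]
print(at(100),at(15),tcpB(-105,120,20,15))
plan([(at(100),O,10),(at(15),O,5)])
E
```

```text
[ 0.54317225 -0.18648845  0.0907    ] [ 0.62779689 -0.17850912  0.0907    ] [ 0.62779707 -0.17850911  0.10817735]
[[1, 0, -0, 0.1, 1.2, 1, 1], [0.9, 0, -0, 0.1, 1.3, 0.9, 1], [1, 0.1, -0, 0.1, 1.3, 0.9, 1], [1, -0, -0, 0.1, 1.3, 1, 1], [1, -0, -0, 0.1, 1.3, 0.8, 1]]
[[0.9, 0, -0, 0.2, 1.3, 0.9, 1], [1, 0, -0, 0.1, 1.4, 0.8, 1], [1, 0.1, -0.1, 0.1, 1.3, 0.9, 1], [1, -0, 0, 0.1, 1.4, 0.7, 1], [0.9, -0, 0, 0.1, 1.4, 0.8, 1]]
[[0, -0, 0, -0, -0.6, 1.6, 1], [0, -0, 0, -0, -0.6, 1.6, 1], [0, -0, 0, -0, -0.6, 1.6, 1], [0, -0, 0, -0, -0.5, 1.6, 1], [0, -0, 0, -0, -0.6, 1.6, 1]]
max [1.  0.1 0.1 0.2 1.4 1.6]
```

```bash
python3 -m jog '[[1,0,0,0.1,1.2,1,1],[0.9,0,0,0.1,1.3,0.9,1],[1,0.1,0,0.1,1.3,0.9,1],[1,0,0,0.1,1.3,1,1],[1,0,0,0.1,1.3,0.8,1]]'
python3 -m jog '[[0.9,0,0,0.2,1.3,0.9,1],[1,0,0,0.1,1.4,0.8,1],[1,0.1,-0.1,0.1,1.3,0.9,1],[1,0,0,0.1,1.4,0.7,1],[0.9,0,0,0.1,1.4,0.8,1]]'
python3 - <<'E'
from h import *
p,r,s=pose();print(s['qpos'],p,s['tool_rot'])
for n in('side','scene'):
    cap(n,n+'2.png');a=cv2.imread('pics/%s2.png'%n)
    a=a[110:260,190:360] if n=='side' else a[130:280,150:320]
    cv2.imwrite('pics/%s2c.png'%n,cv2.resize(a,None,fx=3.8,fy=3.8,interpolation=cv2.INTER_CUBIC))
E
```

```text
clock: 4.58
tool_pos: [0.5315, -0.1827, 0.1716]
tool_rot: [-115.1, -0.0, -84.4]
force: [0.3, 0.0, -0.4]
width: 0.005
clock: 5.2
tool_pos: [0.5432, -0.1877, 0.0929]
tool_rot: [-110.3, -0.1, -84.4]
force: [0.0, 0.1, 0.2]
width: 0.005
[-57.6982777   12.2558547  138.698033   103.49978592  59.4287753
 -59.93481857] [ 0.54315422 -0.18772639  0.0929166 ] [-110.3074393    -0.14928767  -84.42916047]
```

View pics/side2c.png

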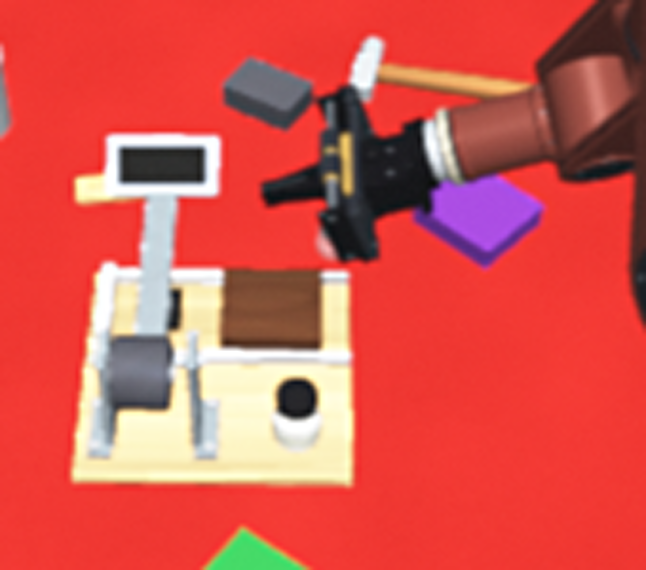

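View pics/scene2c.png

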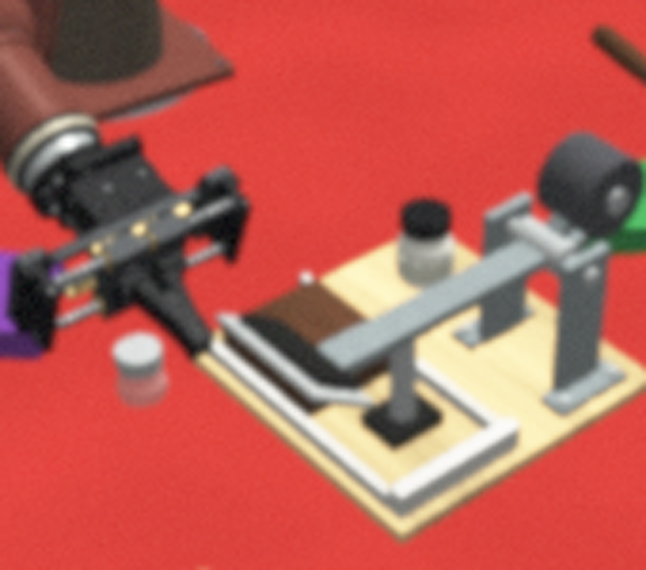

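```bash
python3 -m jog '[[0,0,0,0,-0.6,1.6,1],[0,0,0,0,-0.6,1.6,1],[0,0,0,0,-0.6,1.6,1],[0,0,0,0,-0.5,1.6,1],[0,0,0,0,-0.6,1.6,1]]'
python3 - <<'E'
from h import *
p,r,s=pose();print(s['qpos'],p,s['tool_rot'],s['force'])
for n in('side','scene'):
    cap(n,n+'3.png');a=cv2.imread('pics/%s3.png'%n)
    a=a[110:260,190:360] if n=='side' else a[130:280,150:320]
    cv2.imwrite('pics/%s3c.png'%n,cv2.resize(a,None,fx=3.8,fy=3.8,interpolation=cv2.INTER_CUBIC))
h=W(q,(140,0,120))[0]
O=orient(np.degrees(q[2])-90,20)
w=[]
N=30
for ph in np.r_[0,np.linspace(0.04,1.1,29)]:
    x=140-245*np.cos(ph)+ -0*np.sin(ph); z=120+245*np.sin(ph)
    w.append((tcpB(x,z,20,15),O,1 if ph else 5))
plan(w)
E
```

```text
clock: 5.92
tool_pos: [0.6286, -0.1797, 0.0938]
tool_rot: [-110.3, -0.2, -84.5]
force: [0.0, -0.0, -0.1]
width: 0.004
[-45.49484747  17.92015538 130.24762647 113.67575015  52.69859236
 -59.21404524] [ 0.62864167 -0.17965837  0.09384783] [-110.26659758   -0.19330414  -84.47461653] [ 0.00988401 -0.01202247 -0.12378993]
[[0, 0, 0.1, -0, -0.3, -0.1, 1], [0.1, 0, 0, -0, -0.2, -0.1, 1], [0, 0.1, 0.1, -0.1, -0.3, -0.2, 1], [0.1, -0, 0, 0, -0.2, -0.1, 1], [0, -0, 0.1, -0, -0.3, -0.1, 1]]
[[0, -0, 0, -0, -0.9, -0.3, 1], [0, -0, 0, -0.1, -0.9, -0.4, 1], [0, -0, 0, -0.1, -0.8, -0.3, 1], [0, -0, 0, -0.1, -0.9, -0.3, 1], [0, -0, 0, -0.2, -0.8, -0.3, 1]]
[[0, -0, 0, -0.2, -0.9, -0.3, 1], [0, -0, 0, -0.2, -0.8, -0.3, 1], [0, -0, 0, -0.3, -0.9, -0.3, 1], [0, -0, 0, -0.2, -0.8, -0.3, 1], [0, -0, 0, -0.4, -0.8, -0.3, 1]]
[[0, -0, 0, -0.3, -0.8, -0.3, 1], [0, -0, 0, -0.4, -0.8, -0.3, 1], [0, -0, 0, -0.5, -0.8, -0.3, 1], [0, -0, 0, -0.4, -0.7, -0.3, 1], [0, -0, 0, -0.5, -0.8, -0.2, 1]]
[[0, -0, 0, -0.5, -0.7, -0.3, 1], [0, -0, 0, -0.6, -0.7, -0.2, 1], [0, -0, 0, -0.5, -0.7, -0.3, 1], [0, -0, 0, -0.6, -0.7, -0.2, 1], [0, -0, 0, -0.6, -0.6, -0.3, 1]]
[[0, -0, 0, -0.7, -0.6, -0.2, 1], [0, -0, 0, -0.7, -0.6, -0.2, 1], [0, -0, 0, -0.7, -0.6, -0.2, 1], [0, -0, 0, -0.7, -0.6, -0.2, 1], [0, -0, 0, -0.7, -0.5, -0.2, 1]]
[[0, -0, 0, -0.8, -0.5, -0.2, 1], [0, -0, 0, -0.8, -0.4, -0.2, 1], [0, -0, 0, -0.8, -0.5, -0.1, 1], [0, -0, 0, -0.8, -0.4, -0.2, 1], [0, 0, 0, 0, 0, 0, 1]]
max [0.1 0.1 0.1 0.8 0.9 0.4]
```

View pics/side3c.png

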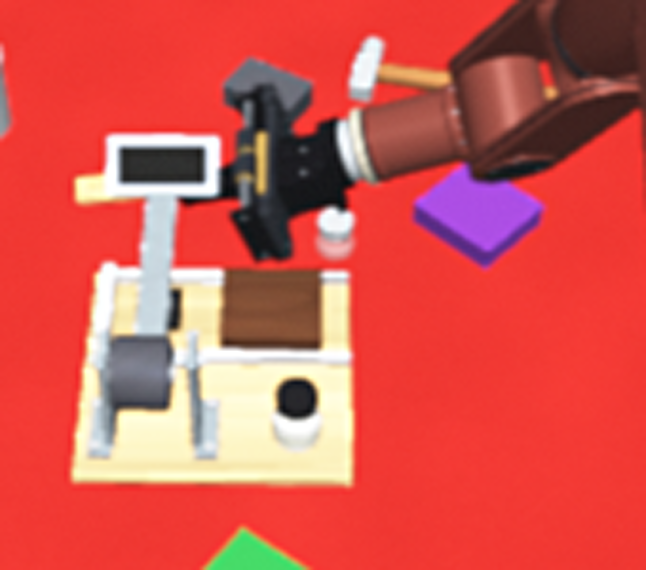

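View pics/scene3c.png

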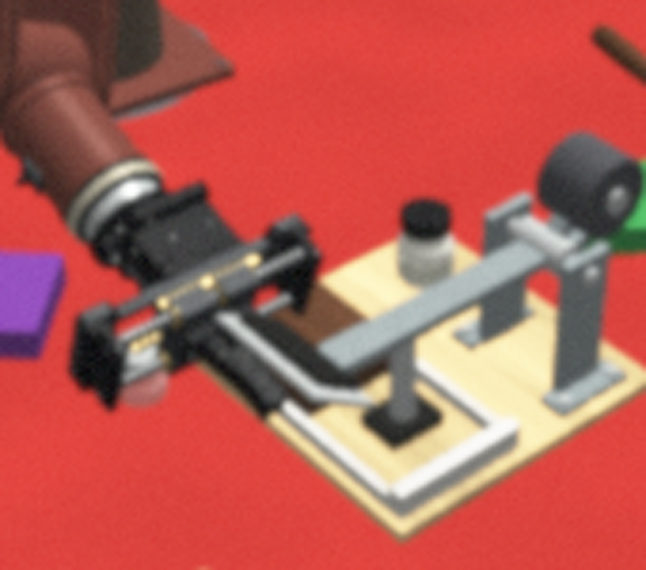

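The fingers are under the tongue (side crop about (205,190)), clear of the jar. I'll start lifting.

```bash
python3 -m jog '[[0,0,0,0,-0.3,-0.1,1],[0.1,0,0,0,-0.2,-0.1,1],[0,0.1,0.1,-0.1,-0.3,-0.2,1],[0.1,0,0,0,-0.2,-0.1,1],[0,0,0.1,0,-0.3,-0.1,1]]'
python3 -m jog '[[0,0,0,0,-0.9,-0.3,1],[0,0,0,-0.1,-0.9,-0.4,1],[0,0,0,-0.1,-0.8,-0.3,1],[0,0,0,-0.1,-0.9,-0.3,1],[0,0,0,-0.2,-0.8,-0.3,1]]'
python3 -m jog '[[0,0,0,-0.2,-0.9,-0.3,1],[0,0,0,-0.2,-0.8,-0.3,1],[0,0,0,-0.3,-0.9,-0.3,1],[0,0,0,-0.2,-0.8,-0.3,1],[0,0,0,-0.4,-0.8,-0.3,1]]'
python3 - <<'E'
from h import *
for n in('side','scene'):
    cap(n,n+'4.png');a=cv2.imread('pics/%s4.png'%n)
    a=a[110:260,190:360] if n=='side' else a[110:280,150:320]
    cv2.imwrite('pics/%s4c.png'%n,cv2.resize(a,None,fx=3.8,fy=3.8,interpolation=cv2.INTER_CUBIC))
E
```

```text
clock: 6.65
tool_pos: [0.6261, -0.1789, 0.1071]
tool_rot: [-110.1, -0.0, -84.7]
force: [-0.2, -0.5, 0.3]
width: 0.007
clock: 7.28
tool_pos: [0.6256, -0.1738, 0.1536]
tool_rot: [-110.1, -0.0, -84.7]
force: [-0.9, -0.9, -2.6]
width: 0.003
clock: 7.9
tool_pos: [0.6249, -0.1609, 0.1983]
tool_rot: [-110.1, -0.0, -84.7]
force: [-0.0, -1.1, -0.8]
width: 0.003
```

View pics/side4c.png

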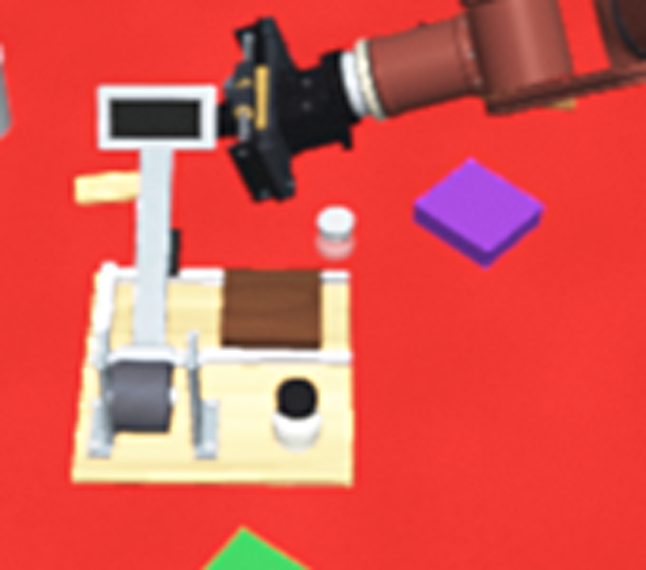

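View pics/scene4c.png

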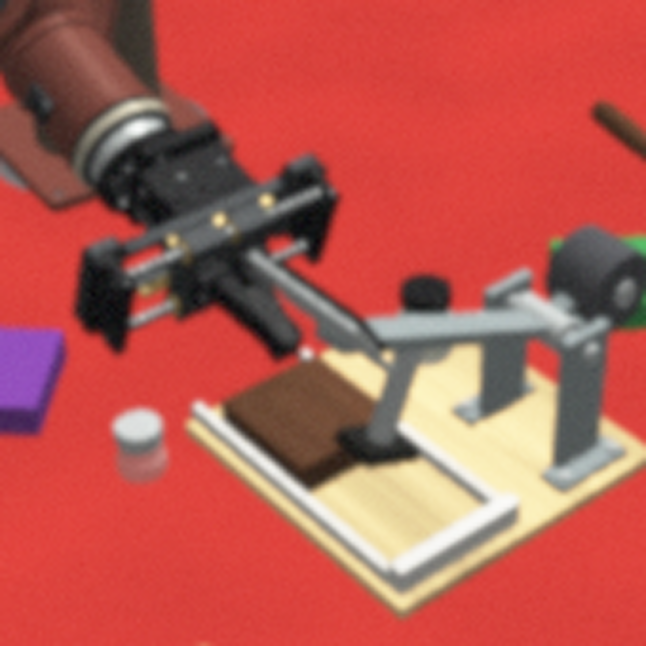

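Arm is rising steadily at about 0.4 rad. I'll continue along the arc.

```bash
python3 -m jog '[[0,0,0,-0.3,-0.8,-0.3,1],[0,0,0,-0.4,-0.8,-0.3,1],[0,0,0,-0.5,-0.8,-0.3,1],[0,0,0,-0.4,-0.7,-0.3,1],[0,0,0,-0.5,-0.8,-0.2,1]]'
python3 -m jog '[[0,0,0,-0.5,-0.7,-0.3,1],[0,0,0,-0.6,-0.7,-0.2,1],[0,0,0,-0.5,-0.7,-0.3,1],[0,0,0,-0.6,-0.7,-0.2,1],[0,0,0,-0.6,-0.6,-0.3,1]]'
python3 -m jog '[[0,0,0,-0.7,-0.6,-0.2,1],[0,0,0,-0.7,-0.6,-0.2,1],[0,0,0,-0.7,-0.6,-0.2,1],[0,0,0,-0.7,-0.6,-0.2,1],[0,0,0,-0.7,-0.5,-0.2,1]]'
python3 - <<'E'
from h import *
print(pose()[2]['qpos'])
for n in('side','scene'):
    cap(n,n+'5.png');a=cv2.imread('pics/%s5.png'%n)
    a=a[90:260,190:360] if n=='side' else a[80:280,150:340]
    cv2.imwrite('pics/%s5c.png'%n,cv2.resize(a,None,fx=3,fy=3,interpolation=cv2.INTER_CUBIC))
E
```

```text
clock: 8.62
tool_pos: [0.623, -0.1396, 0.2394]
tool_rot: [-110.1, -0.0, -84.7]
force: [-1.2, -0.4, -1.1]
width: 0.005
clock: 9.25
tool_pos: [0.62, -0.1117, 0.276]
tool_rot: [-110.1, -0.0, -84.7]
force: [-0.4, -0.4, -0.8]
width: 0.005
clock: 9.88
tool_pos: [0.6173, -0.0766, 0.3065]
tool_rot: [-110.1, -0.0, -84.7]
force: [0.3, 0.3, -1.2]
width: 0.007
[-33.28347619 -24.39560561 137.66798231  87.51504683  35.9084742
 -12.28780721]
```

View pics/side5c.png

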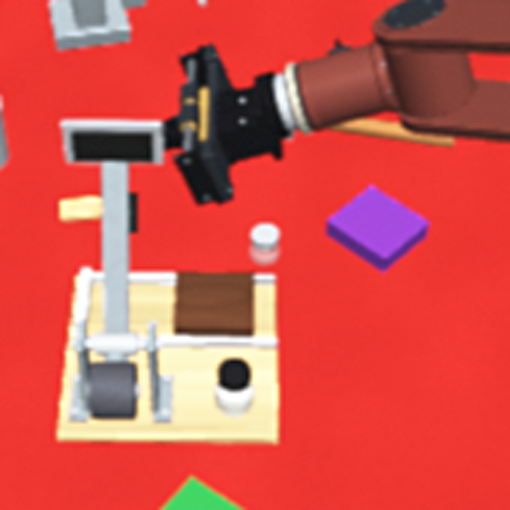

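View pics/scene5c.png

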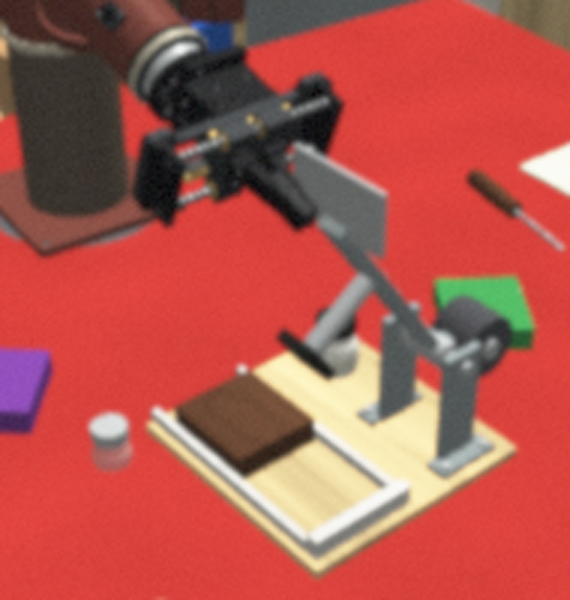

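```bash
python3 -m jog '[[0,0,0,-0.8,-0.5,-0.2,1],[0,0,0,-0.8,-0.4,-0.2,1],[0,0,0,-0.8,-0.5,-0.1,1],[0,0,0,-0.8,-0.4,-0.2,1],[0,0,0,-0.8,-0.4,-0.1,1]]'
python3 -m jog '[[0,0,0,0,0,0,1],[0,0,0,0,0,0,1],[0,0,0,0,0,0,1],[0,0,0,0,0,0,1],[0,0,0,0,0,0,1]]'
python3 - <<'E'
from h import *
p,r,s=pose();print(s['qpos'],p)
for n in('side','scene'):
    cap(n,n+'6.png');a=cv2.imread('pics/%s6.png'%n)
    a=a[90:260,190:360] if n=='side' else a[80:280,150:340]
    cv2.imwrite('pics/%s6c.png'%n,cv2.resize(a,None,fx=3,fy=3,interpolation=cv2.INTER_CUBIC))
E
```

```text
clock: 10.6
tool_pos: [0.6135, -0.0367, 0.3297]
tool_rot: [-110.1, -0.0, -84.7]
force: [0.3, 0.7, 0.7]
width: 0.007
clock: 11.22
tool_pos: [0.6136, -0.0375, 0.3291]
tool_rot: [-110.1, -0.0, -84.7]
force: [-0.5, -0.1, 0.3]
width: 0.004
[-27.25996702 -29.84416971 138.39094838  81.63776183  30.70700771
  -2.68795784] [ 0.61360181 -0.03753867  0.32913788]
```

View pics/scene6c.png

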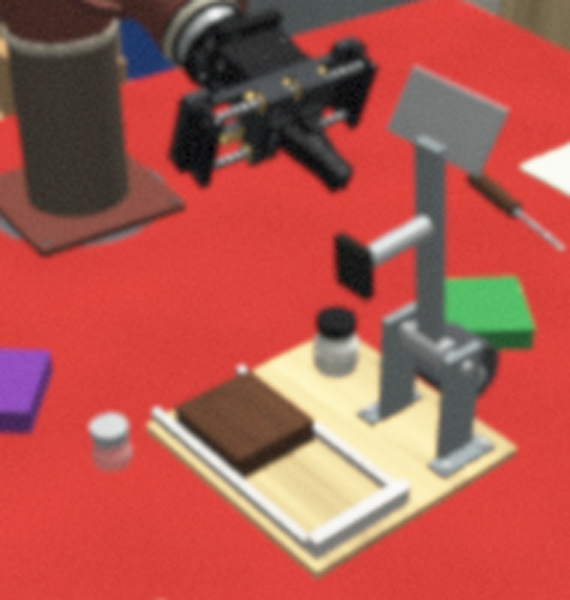

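```bash
python3 - <<'E'
from h import *
th=np.degrees(q[2])-90
O=orient(th,60)
def T(x,ytip,ztip,a=60):
    a=np.radians(a);return W(q,(x,ytip+8*np.cos(a),ztip+8*np.sin(a)))[0]
p,r,s=pose();print((R.from_euler('z',-q[2]).apply(p-[q[0],q[1],0])*1000).round())
print(T(0,195,24),T(0,60,24))
plan([(T(10,110,310,20),orient(th,20),5),(T(0,195,200),O,10),(T(0,198,24),O,10)])
E
```

```text
[ 37.  23. 329.]
[ 0.44223713 -0.09053998  0.0309282 ] [ 0.57664098 -0.07786693  0.0309282 ]
[[0, -0, -0, 0.5, 1, -1.7, 1], [0, -0, -0, 0.6, 0.9, -1.6, 1], [0.1, -0.1, -0, 0.5, 1, -1.7, 1], [-0, 0, -0, 0.5, 0.9, -1.6, 1], [0, 0, -0, 0.6, 1, -1.7, 1]]
[[-4, 0, -0, 0.1, 1.3, -0.4, 1], [-4, 0, -0, 0.1, 1.3, -0.3, 1], [-4, 0, -0, 0.1, 1.3, -0.2, 1], [-4, 0, -0, 0.1, 1.3, -0.2, 1], [-4, 0, -0, 0.1, 1.3, -0, 1]]
[[-4, 0, -0, 0.1, 1.4, 0.1, 1], [-4, 0, -0, 0.1, 1.3, 0.1, 1], [-4, 0, -0, 0.1, 1.3, 0.3, 1], [-4, 0, -0, 0.1, 1.3, 0.3, 1], [-4, 0, -0, 0.1, 1.3, 0.4, 1]]
[[0, 0, -0, -0, 0.9, 1.5, 1], [0, 0, -0, -0, 0.9, 1.5, 1], [0, 0, -0, -0, 0.9, 1.5, 1], [0, 0, -0, -0, 0.9, 1.5, 1], [0, 0, -0, -0, 0.9, 1.5, 1]]
[[0, 0, -0, -0, 0.9, 1.6, 1], [0, 0, -0, -0, 0.9, 1.5, 1], [0, 0, -0, -0, 0.9, 1.5, 1], [0, 0, -0, -0, 0.9, 1.5, 1], [0, 0, -0, -0, 0.9, 1.5, 1]]
max [4.  0.1 0.  0.6 1.4 1.7]
```

```bash
python3 -m jog '[[0,0,0,0.5,1,-1.7,1],[0,0,0,0.6,0.9,-1.6,1],[0.1,-0.1,0,0.5,1,-1.7,1],[0,0,0,0.5,0.9,-1.6,1],[0,0,0,0.6,1,-1.7,1]]'
python3 -m jog '[[-4,0,0,0.1,1.3,-0.4,1],[-4,0,0,0.1,1.3,-0.3,1],[-4,0,0,0.1,1.3,-0.2,1],[-4,0,0,0.1,1.3,-0.2,1],[-4,0,0,0.1,1.3,0,1]]'
python3 -m jog '[[-4,0,0,0.1,1.4,0.1,1],[-4,0,0,0.1,1.3,0.1,1],[-4,0,0,0.1,1.3,0.3,1],[-4,0,0,0.1,1.3,0.3,1],[-4,0,0,0.1,1.3,0.4,1]]'
python3 - <<'E'
from h import *
p,r,s=pose();print(s['qpos'],p,(R.from_euler('z',-q[2]).apply(p-[q[0],q[1],0])*1000).round())
for n in('side','scene'):
    cap(n,n+'7.png');a=cv2.imread('pics/%s7.png'%n)
    a=a[90:260,190:360] if n=='side' else a[80:280,150:340]
    cv2.imwrite('pics/%s7c.png'%n,cv2.resize(a,None,fx=3,fy=3,interpolation=cv2.INTER_CUBIC))
E
```

```text
clock: 11.95
tool_pos: [0.5312, -0.078, 0.3193]
tool_rot: [-110.3, -0.0, -84.3]
force: [-0.2, -0.6, 0.3]
width: 0.004
clock: 12.58
tool_pos: [0.4911, -0.0867, 0.2656]
tool_rot: [-130.5, 0.1, -84.3]
force: [-0.0, -0.5, 0.6]
width: 0.009
clock: 13.2
tool_pos: [0.4503, -0.0956, 0.2125]
tool_rot: [-150.5, 0.1, -84.3]
force: [-0.9, -0.7, 0.1]
width: 0.006
[-36.20937947 -34.42513041 134.42971724  22.54308217  59.27356184
  40.08117735] [ 0.45031555 -0.09558967  0.21249579] [ -6. 191. 212.]
```

View pics/scene7c.png

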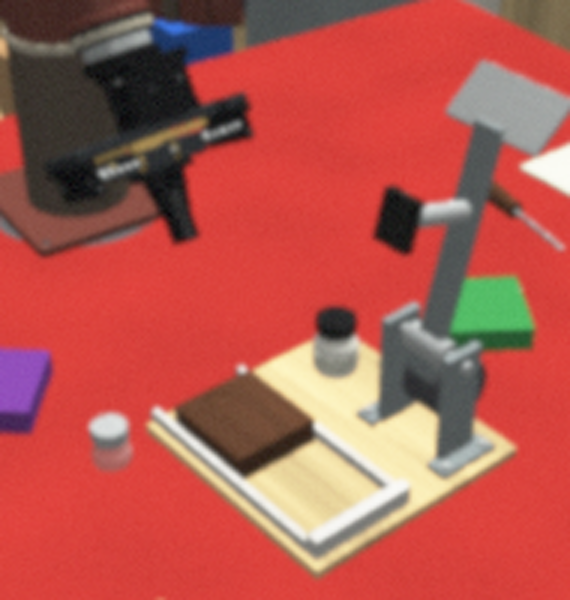

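View pics/side7c.png

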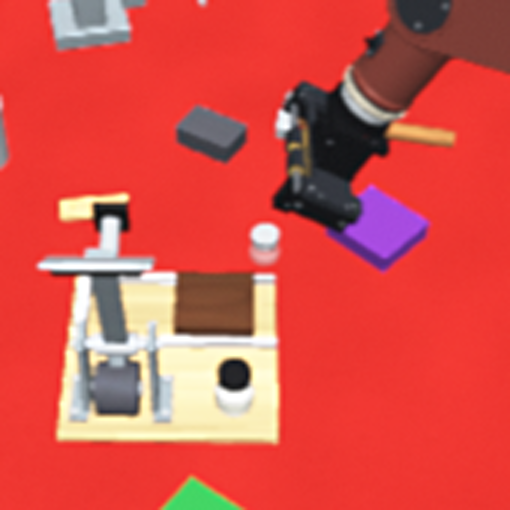

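```bash
python3 - <<'E'
from h import *
th=np.degrees(q[2])-90
O=orient(th,60)
def T(x,ytip,ztip,a=60):
    a=np.radians(a);return W(q,(x,ytip+8*np.cos(a),ztip+8*np.sin(a)))[0]
plan([(T(0,200,60),O,7),(T(0,200,24),O,3)])
E
```

```text
[[0.1, 0, 0, -0.1, 1.2, 1.7, 1], [0, 0.1, 0.1, -0, 1.2, 1.7, 1], [0.1, 0, -0, -0.1, 1.2, 1.7, 1], [0.1, 0.1, 0, -0.1, 1.1, 1.8, 1], [0.1, 0, 0.1, -0.1, 1.2, 1.7, 1]]
[[0, 0, -0, -0.1, 1.2, 1.7, 1], [0.1, 0.1, 0, -0, 1.2, 1.7, 1], [-0, -0, 0, -0, 0.6, 1, 1], [-0, -0, 0, -0, 0.6, 1.1, 1], [-0, -0, 0, -0, 0.6, 1, 1]]
max [0.1 0.1 0.1 0.1 1.2 1.8]
```

```bash
python3 -m jog '[[0.1,0,0,-0.1,1.2,1.7,1],[0,0.1,0.1,0,1.2,1.7,1],[0.1,0,0,-0.1,1.2,1.7,1],[0.1,0.1,0,-0.1,1.1,1.8,1],[0.1,0,0.1,-0.1,1.2,1.7,1]]'
python3 -m jog '[[0,0,0,-0.1,1.2,1.7,1],[0.1,0.1,0,0,1.2,1.7,1],[0,0,0,0,0.6,1,1],[0,0,0,0,0.6,1.1,1],[0,0,0,0,0.6,1,1]]'
python3 - <<'E'
from h import *
p,r,s=pose();print(s['qpos'],p,(R.from_euler('z',-q[2]).apply(p-[q[0],q[1],0])*1000).round(),s['force'])
for n in('side','scene'):
    cap(n,n+'8.png');a=cv2.imread('pics/%s8.png'%n)
    a=a[90:260,190:360] if n=='side' else a[80:280,150:340]
    cv2.imwrite('pics/%s8c.png'%n,cv2.resize(a,None,fx=3,fy=3,interpolation=cv2.INTER_CUBIC))
th=np.degrees(q[2])-90
O=orient(th,60)
def T(x,ytip,ztip,a=60):
    a=np.radians(a);return W(q,(x,ytip+8*np.cos(a),ztip+8*np.sin(a)))[0]
plan([(T(0,180,24),O,5),(T(0,85,24),O,20),(T(0,60,24),O,10)])
E
```

```text
clock: 13.92
tool_pos: [0.4418, -0.0922, 0.1085]
tool_rot: [-149.9, 0.0, -84.6]
force: [0.3, 0.4, -1.0]
width: 0.005
clock: 14.55
tool_pos: [0.4383, -0.092, 0.0316]
tool_rot: [-149.8, -0.1, -84.7]
force: [0.1, 0.0, -0.2]
width: 0.003
[-37.2504523  -15.68104139 144.83302152  37.8526333   33.53534479
  18.58572738] [ 0.43826686 -0.09200021  0.03160607] [ -1. 203.  32.] [ 0.08129606  0.01697804 -0.1514606 ]
[[-0, 0, -0, -0, -0.4, 0.2, 1], [-0, 0, -0, -0, -0.3, 0.2, 1], [-0, 0, -0, -0, -0.4, 0.2, 1], [-0, 0, -0.1, -0, -0.3, 0.2, 1], [-0, 0, 0, -0, -0.4, 0.2, 1]]
[[-0, 0, 0, -0, -0.4, 0.2, 1], [-0, 0, 0, -0, -0.4, 0.3, 1], [-0, 0, 0, -0, -0.4, 0.2, 1], [-0, 0, 0, -0, -0.4, 0.2, 1], [-0, 0, 0, -0, -0.4, 0.3, 1]]
[[-0, 0, 0, -0, -0.5, 0.2, 1], [-0, 0, 0, -0, -0.4, 0.3, 1], [-0, 0, 0, -0, -0.4, 0.2, 1], [-0, 0, 0, -0, -0.4, 0.2, 1], [-0, 0, 0, -0, -0.4, 0.3, 1]]
[[-0, 0, 0, -0, -0.4, 0.2, 1], [-0, 0, 0, -0, -0.4, 0.2, 1], [-0, 0, 0, -0, -0.4, 0.3, 1], [-0, 0, 0, -0, -0.4, 0.2, 1], [-0, 0, 0, -0, -0.4, 0.2, 1]]
[[-0, 0, 0, -0, -0.4, 0.3, 1], [-0, 0, 0, -0, -0.5, 0.2, 1], [-0, 0, 0, -0, -0.4, 0.3, 1], [-0, 0, 0, -0, -0.4, 0.2, 1], [-0, 0, 0, -0, -0.4, 0.2, 1]]
[[-0, 0, 0, -0, -0.2, 0.1, 1], [-0, 0, 0, -0, -0.2, 0.2, 1], [-0, 0, 0, -0, -0.2, 0.1, 1], [-0, 0, 0, -0, -0.3, 0.1, 1], [-0, 0, 0, -0, -0.2, 0.1, 1]]
[[-0, 0, 0, -0, -0.2, 0.2, 1], [-0, 0, 0, -0, -0.2, 0.1, 1], [-0, 0, 0, -0, -0.2, 0.1, 1], [-0, 0, 0, -0, -0.2, 0.1, 1], [-0, 0, 0, -0, -0.2, 0.2, 1]]
max [0.  0.  0.1 0.  0.5 0.3]
```

View pics/scene8c.png

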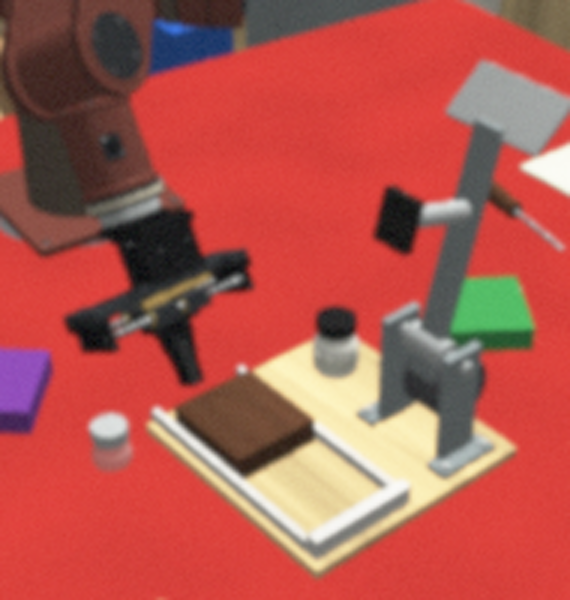

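View pics/side8c.png

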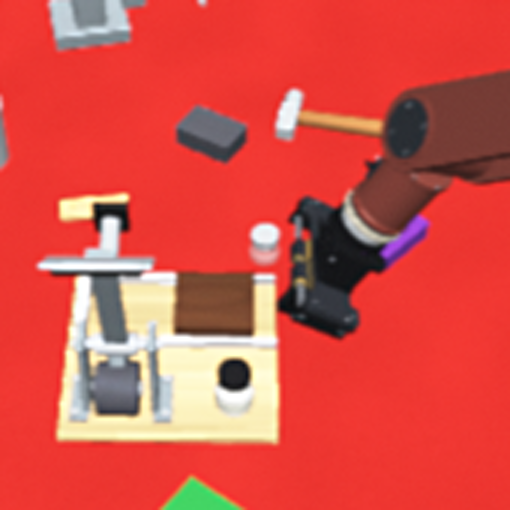

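```bash
python3 -m jog '[[0,0,0,0.1,-0.4,0.2,1],[0,0,0,0.1,-0.3,0.2,1],[0,0,0,0.1,-0.4,0.2,1],[0,0,0,0.1,-0.3,0.2,1],[0,0,0,0,-0.4,0.2,1]]'
python3 -m jog '[[0,0,0,0,-0.4,0.2,1],[0,0,0,0,-0.4,0.3,1],[0,0,0,0,-0.4,0.2,1],[0,0,0,0,-0.4,0.2,1],[0,0,0,0,-0.4,0.3,1]]'
python3 -m jog '[[0,0,0,0,-0.5,0.2,1],[0,0,0,0,-0.4,0.3,1],[0,0,0,0,-0.4,0.2,1],[0,0,0,0,-0.4,0.2,1],[0,0,0,0,-0.4,0.3,1]]'
python3 - <<'E'
from h import *
p,r,s=pose();print(p,(R.from_euler('z',-q[2]).apply(p-[q[0],q[1],0])*1000).round(),s['force'])
cap('scene','scene9.png');a=cv2.imread('pics/scene9.png')[80:280,150:340]
cv2.imwrite('pics/scene9c.png',cv2.resize(a,None,fx=3,fy=3,interpolation=cv2.INTER_CUBIC))
E
```

```text
clock: 15.28
tool_pos: [0.4589, -0.0937, 0.0318]
tool_rot: [-149.9, -0.0, -84.7]
force: [-0.4, -0.2, 0.1]
width: 0.006
clock: 15.9
tool_pos: [0.482, -0.0914, 0.0313]
tool_rot: [-149.9, -0.0, -84.6]
force: [-3.1, 0.5, 1.4]
width: 0.003
clock: 16.52
tool_pos: [0.5062, -0.0892, 0.0316]
tool_rot: [-149.9, -0.1, -84.6]
force: [-3.5, -0.7, 1.6]
width: 0.007
[ 0.50618157 -0.08915947  0.03159045] [ -5. 135.  32.] [-3.50733795 -0.73607513  1.60725424]
```

View pics/scene9c.png

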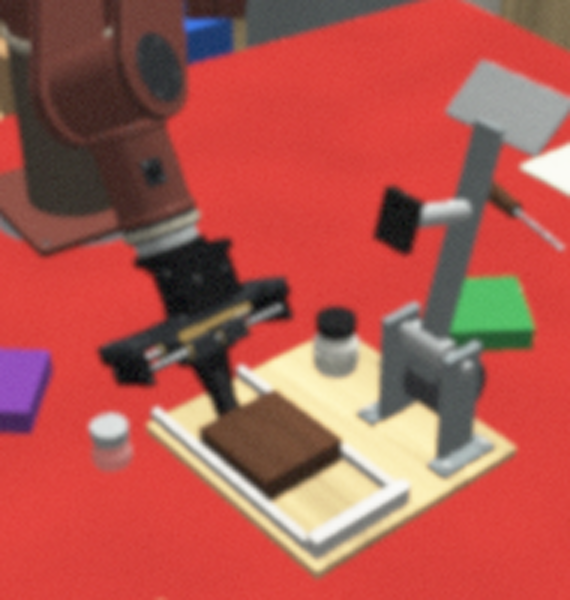

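```bash
python3 -m jog '[[0,0,0,0,-0.4,0.2,1],[0,0,0,0,-0.4,0.2,1],[0,0,0,0,-0.4,0.3,1],[0,0,0,0,-0.4,0.2,1],[0,0,0,0,-0.4,0.2,1]]'
python3 -m jog '[[0,0,0,0,-0.4,0.3,1],[0,0,0,0,-0.5,0.2,1],[0,0,0,0,-0.4,0.3,1],[0,0,0,0,-0.4,0.2,1],[0,0,0,0,-0.4,0.2,1]]'
python3 -m jog '[[0,0,0,0,-0.2,0.1,1],[0,0,0,0,-0.2,0.2,1],[0,0,0,0,-0.2,0.1,1],[0,0,0,0,-0.3,0.1,1],[0,0,0,0,-0.2,0.1,1]]'
python3 - <<'E'
from h import *
p,r,s=pose();print(p,(R.from_euler('z',-q[2]).apply(p-[q[0],q[1],0])*1000).round(),s['force'])
cap('scene','scene10.png');a=cv2.imread('pics/scene10.png')[80:280,150:340]
cv2.imwrite('pics/scene10c.png',cv2.resize(a,None,fx=3,fy=3,interpolation=cv2.INTER_CUBIC))
E
```

```text
clock: 17.2
tool_pos: [0.5288, -0.087, 0.032]
tool_rot: [-149.9, -0.0, -84.6]
force: [-0.3, -0.3, -0.8]
width: 0.006
clock: 17.82
tool_pos: [0.5529, -0.0847, 0.0321]
tool_rot: [-149.9, -0.0, -84.6]
force: [-0.9, 0.5, 0.1]
width: 0.009
clock: 18.45
tool_pos: [0.5653, -0.0836, 0.0326]
tool_rot: [-149.9, -0.0, -84.6]
force: [-0.3, -0.0, -0.7]
width: 0.001
[ 0.56532751 -0.08360856  0.03255344] [-5. 76. 33.] [-0.31967169 -0.0182782  -0.74567181]
```

View pics/scene10c.png

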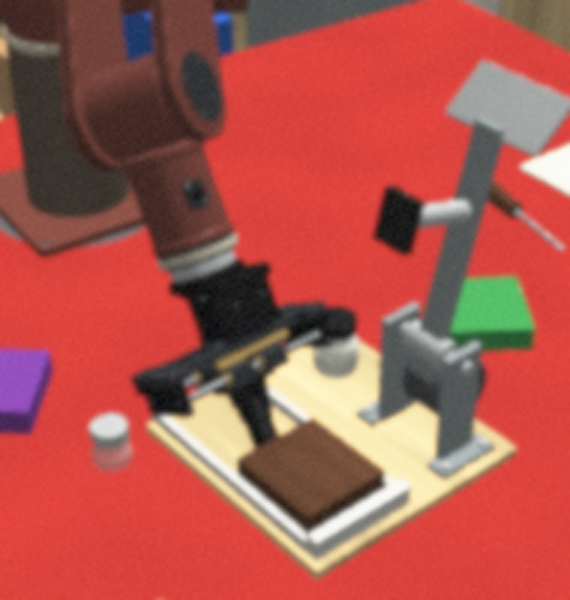

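```bash
python3 - <<'E'
from h import *
cap('side','side10.png');a=cv2.imread('pics/side10.png')[90:260,190:360]
cv2.imwrite('pics/side10c.png',cv2.resize(a,None,fx=3.5,fy=3.5,interpolation=cv2.INTER_CUBIC))
E
```

```text
(no output)
```

View pics/side10c.png

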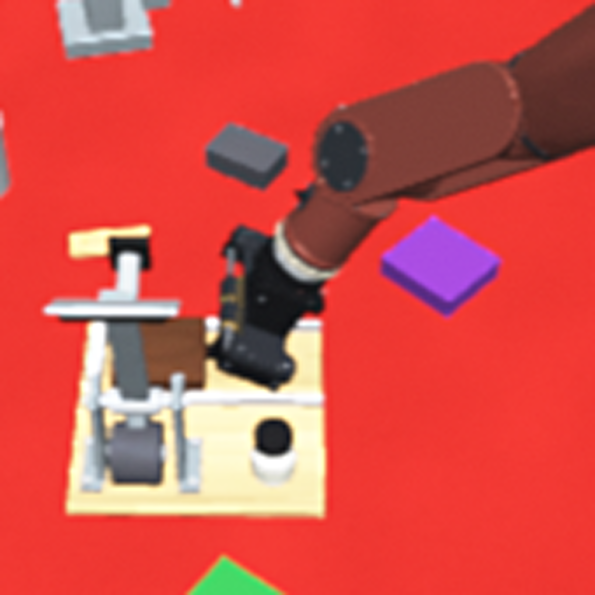

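Side view: the gripper (250,340) is well clear of the glue jar (273,450). The billet still has a short way to go, so I'll push gently.

```bash
python3 -m jog '[[0,0,0,0,-0.2,0.1,1],[0,0,0,0,-0.2,0.1,1],[0,0,0,0,-0.2,0.1,1],[0,0,0,0,-0.1,0.1,1],[0,0,0,0,-0.1,0.1,1]]'
python3 -m jog '[[0,0,0,0,-0.1,0.1,1],[0,0,0,0,-0.1,0,1],[0,0,0,0,0,0,1],[0,0,0,0,0,0,1],[0,0,0,0,0,0,1]]'
```

```text
clock: 19.18
tool_pos: [0.5747, -0.0828, 0.0324]
tool_rot: [-149.9, -0.1, -84.7]
force: [-3.2, -0.6, 2.9]
width: 0.006
clock: 19.8
tool_pos: [0.5764, -0.0825, 0.0322]
tool_rot: [-150.0, -0.0, -84.6]
force: [-6.4, 0.2, 4.2]
width: 0.006
```

```bash
python3 -m jog '[[0,0,0,0,-0.1,0.1,1],[0,0,0,0,0,0,1],[0,0,0,0,-0.1,0,1],[0,0,0,0,0,0,1],[0,0,0,0,0,0,1]]'
python3 -m jog '[[0,0,0,0,-0.1,0.1,1],[0,0,0,0,0,0,1],[0,0,0,0,-0.1,0,1],[0,0,0,0,0,0,1],[0,0,0,0,0,0,1]]'
python3 - <<'E'
from h import *
p,r,s=pose();print((R.from_euler('z',-q[2]).apply(p-[q[0],q[1],0])*1000).round(1))
cap('scene','scene11.png');a=cv2.imread('pics/scene11.png')[180:280,190:300]
cv2.imwrite('pics/scene11c.png',cv2.resize(a,None,fx=6,fy=6,interpolation=cv2.INTER_CUBIC))
E
```

```text
clock: 20.42
tool_pos: [0.5771, -0.0823, 0.0318]
tool_rot: [-150.1, -0.0, -84.6]
force: [-23.1, -2.8, 16.2]
width: 0.003
clock: 21.05
tool_pos: [0.5777, -0.0821, 0.0315]
tool_rot: [-150.2, 0.0, -84.5]
force: [-44.7, -6.9, 33.7]
width: 0.005
[-4.3 63.4 31.5]
```

View pics/scene11c.png

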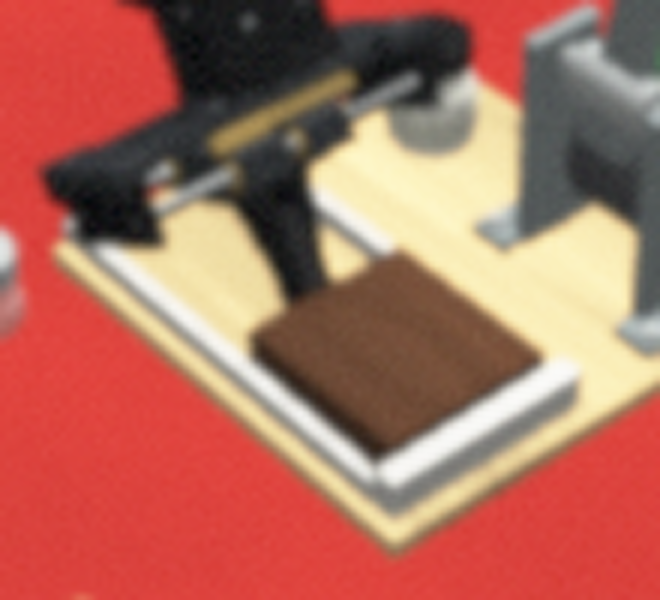

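The force rose to about 45 N with almost no motion, and the billet sits flush at the stop bar. I'll back straight off, then up.

```bash
python3 -m jog '[[0,0,0,0,0.2,-0.1,1],[0,0,0,0,0.3,-0.2,1],[0,0,0,0,0.4,-0.2,1],[0,0,0,0,0.8,-0.5,1],[0,0,0,0,0.9,-0.5,1]]'
python3 -m jog '[[0,0,0,0,0.9,-0.5,1],[0,0,0,0,1.2,-0.7,1],[0,0,0,0,1.2,-1,1],[0,0,0,0,1,-1.5,1],[0,0,0,0,0.6,-2,1]]'
python3 -m jog '[[0,0,0,0,0.3,-2,1],[0,0,0,0,0,-2,1],[0,0,0,0,0,-2,1],[0,0,0,0,0,-2,1],[0,0,0,0,0,-1.5,1]]'
python3 - <<'E'
from h import *
p,r,s=pose();print((R.from_euler('z',-q[2]).apply(p-[q[0],q[1],0])*1000).round(1),s['qpos'],s['force'])
c=cap('scene','scene12.png');a=cv2.imread('pics/scene12.png')[80:280,150:340]
cv2.imwrite('pics/scene12c.png',cv2.resize(a,None,fx=3,fy=3,interpolation=cv2.INTER_CUBIC))
d=cap('side','side12.png');a=cv2.imread('pics/side12.png')[90:260,190:360]
cv2.imwrite('pics/side12c.png',cv2.resize(a,None,fx=3.5,fy=3.5,interpolation=cv2.INTER_CUBIC))
E
```

```text
clock: 21.72
tool_pos: [0.5508, -0.0849, 0.0325]
tool_rot: [-149.9, -0.0, -84.6]
force: [0.2, -0.7, -0.1]
width: 0.001
clock: 22.35
tool_pos: [0.4789, -0.0911, 0.0567]
tool_rot: [-150.0, 0.0, -84.7]
force: [0.4, -0.3, -0.1]
width: 0.006
clock: 22.98
tool_pos: [0.4299, -0.0962, 0.1385]
tool_rot: [-149.9, -0.1, -84.7]
force: [-0.1, 0.3, 0.9]
width: 0.003
[ -4.5 211.8 138.5] [-38.97597339 -33.51260594 142.33217895  26.4576713   51.69444493
  32.64589669] [-0.13245662  0.31594699  0.88214111]
```

View pics/scene12c.png

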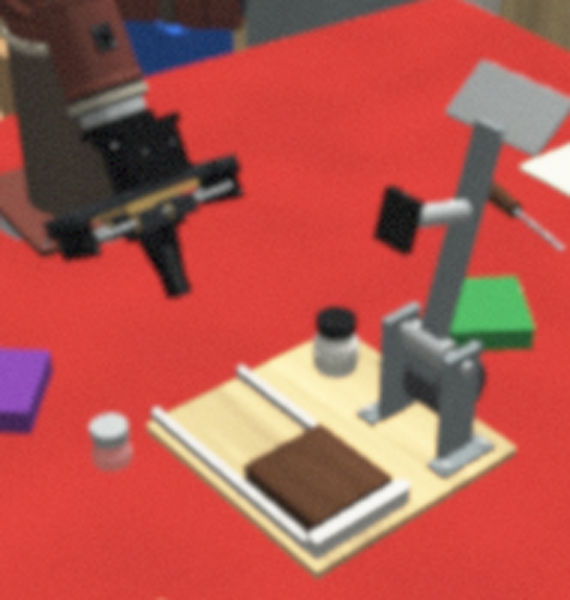

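View pics/side12c.png

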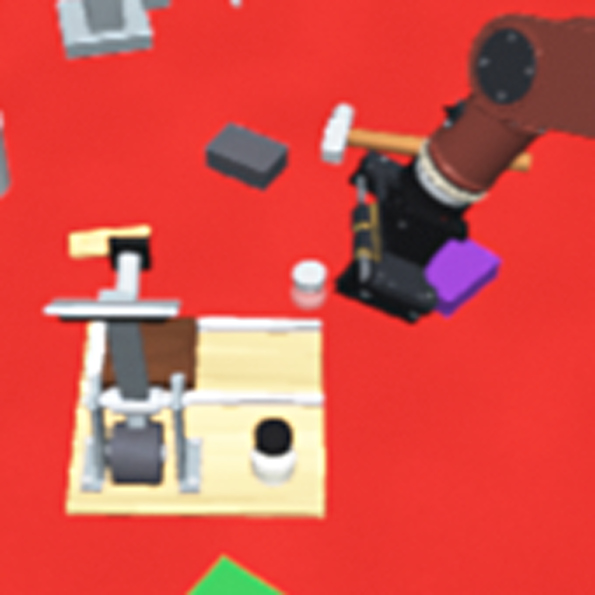

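```bash
python3 -m jog '[[0,0,0,0,0,0,1],[0,0,0,0,0,0,1],[0,0,0,0,0,0,1],[0,0,0,0,0,0,1],[0,0,0,0,0,0,1]]' && python3 -c "
from bench import arm
print(arm.close_job())"
```

```text
clock: 23.7
tool_pos: [0.4306, -0.096, 0.1378]
tool_rot: [-149.9, -0.0, -84.6]
force: [0.4, -0.0, 1.0]
width: 0.008
the job is handed in; nothing more can be done
None
```

The press is ready and the job was handed in at about 23.7 s; it reported no verdict.

I pushed the press arm up from under its tongue with closed fingers until it swung on past balance by itself. Then I pushed the wood billet along the channel to the end stop and backed off.

- **Press arm:** the last three pictures with it in full view, from about 13 s to 23 s, show it fully raised and unmoved. I judged this by eye and did not measure the angle.
- **Billet:** it lies flat in the channel, flush at the stop. On the last push the wrist force rose to about 56 N in all (45 N along the channel) with under 1 mm of motion, so it is firmly home.
- **Other things:** both jars, the handle scale, the bench block and the hammer look unmoved in the pictures. The screwdriver was only partly in view at the end, and I did not look at the antler piece again.
- **Finish:** the gripper stands about 0.14 m above the bench on the robot's side, touching nothing.

The fit of the press position from the two cameras disagreed by a few mm. This was small enough that the pushing was not affected, and no check failed.

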